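# Charge the bench deburring machine with a batch of bearing blocks

## Task

Put every bearing block from the bench into the tip tray of the deburring machine while its gate is still shut, then pull the gate knob fully out past its click and tip the tray by its bar until all the blocks have slid off into the bowl. Lower the tray back to level and push the knob fully home so that the gate is shut over the blocks. Do not move the wheel, the oil bottle, the green bin or the wrench.

Things in the scene. Friction and masses are not known exactly. Their poses are not given: they have to be found in the camera images.
- station: Grey bench deburring machine, fixed. Origin on the bench (z = 0) under the centre of its bowl; x points from the knob side to the machine's back, y from the bowl to the tip tray, z up. The tray stands over the +y side. The 130 mm high motor box is on the -y side, to y = -171 mm. Front face at x = -80 mm.
- mouth (a point): Centre of the bowl's mouth, 120 mm above the bench. Bowl inside x -70..70, y -70..70 mm, floor 12 mm above the bench; walls 10 mm thick, front and tray side 120 mm high, back and -y side 170 mm. The gate, a level 5 mm steel plate with its top 92 mm above the bench, shuts it; fully out it frees machine x -35..70 mm.
- gate (a joint): Travel of gate and knob, m: 0 = fully home (bowl shut), 0.105 = fully out (open). Pulling goes along the machine's -x. A sprung detent holds each end: about 8 N over the first or last 8 mm, about 2 N (and a little more with speed) in between, where it stays as left; within 4 mm of an end the detent draws it to that end.
- knob (a point): Centre of the black gate knob: round, 32 mm in diameter, 24 mm long, axis along the machine's x, on a 12 mm stem, 89.5 mm above the bench. Home, it is 45 mm in front of the machine's front face, which is 120 mm high. Can be gripped from above with the fingers closing along the machine's y.
- tray (a joint): Tilt of the tip tray, rad: 0 = level (on its stop), 0.95 = steepest (stop). Hinge line parallel to the machine's x at machine y = 74 mm, 120 mm above the bench; the bar end goes up and blocks slide over the hinge edge into the bowl, all by about 0.85 rad. Lifting the bar takes about 5 N; let go, the tray falls slowly back to level.
- tray_mid (a point): Centre of the tray's floor surface (level: 125 mm above the bench). Inside, the tray is 100 mm wide (machine x) and reaches 100 mm to either side of this point along machine y; 4 mm walls stand 30 mm above the floor on three sides, the bowl side is open. The point turns with the tray.
- bar (a point): Middle of the tray's round steel lifting bar, 12 mm in diameter, parallel to the machine's x, 84 mm free between its side arms, 45 mm outside the tray's end wall, 249 mm from the hinge line and 10 mm above it when level (130 mm above the bench). Can be pinched from above, fingers closing along the machine's y; it turns in the grip as the tray tilts.
- block1: Aluminium bearing block, about 40 g: square flange 30 x 30 x 8 mm with a round boss, 20 mm in diameter and 22 mm high, on top (30 mm high in all). Origin: centre of the flange's underside; z along the boss, x and y along the flange's sides. Starts upright on the bench; three to five of the five blocks are present.
- block2: Aluminium bearing block, about 40 g: square flange 30 x 30 x 8 mm with a round boss, 20 mm in diameter and 22 mm high, on top (30 mm high in all). Origin: centre of the flange's underside; z along the boss, x and y along the flange's sides. Starts upright on the bench; three to five of the five blocks are present.
- block3: Aluminium bearing block, about 40 g: square flange 30 x 30 x 8 mm with a round boss, 20 mm in diameter and 22 mm high, on top (30 mm high in all). Origin: centre of the flange's underside; z along the boss, x and y along the flange's sides. Starts upright on the bench; three to five of the five blocks are present.
- block4: Aluminium bearing block, about 40 g: square flange 30 x 30 x 8 mm with a round boss, 20 mm in diameter and 22 mm high, on top (30 mm high in all). Origin: centre of the flange's underside; z along the boss, x and y along the flange's sides. Starts upright on the bench; three to five of the five blocks are present.
- block5: Aluminium bearing block, about 40 g: square flange 30 x 30 x 8 mm with a round boss, 20 mm in diameter and 22 mm high, on top (30 mm high in all). Origin: centre of the flange's underside; z along the boss, x and y along the flange's sides. Starts upright on the bench; three to five of the five blocks are present.
- wheel: Aluminium wheel rim standing on the bench, 110 mm in diameter, 82 mm high; not to be moved. Origin at the centre of its underside.
- oil: White oil bottle with a black cap, 56 mm in diameter, 150 mm high; not to be moved. Origin at the centre of its underside.
- parts_bin: Green open bin, 100 x 150 x 50 mm, empty; not to be moved. Origin at the centre of its underside.
- wrench: Steel wrench 200 mm long lying on the bench along its x axis; not to be moved.
There are look-alikes about, which are no part of the job. Leave any brown or orange look-alike of the block3 alone.

How it is judged:
By the outcome, as a careful person would: the job done as asked, in the order asked, and still so for the second after the job is handed in, with the robot touching nothing.
Of block1, block2, block3, block4, block5 only 3 to 5 are there at a start; the rules pass over those that are not, and their reading is None.
At some moment in a run one of block1, block2, block3, block4, block5 may be knocked a few centimetres aside while the robot is not near it.
Once in a run the grip may slacken for a moment while it holds something.
It also fails if it takes over 210 s, if anything falls off the work surface, if the arm or the gripper's body presses on something with over 40 N, if the wrist force passes 120 N, or if a joint passes its speed limit or range.

## Robot

A 6-joint arm with a two-finger parallel gripper is mounted at the origin on the work surface. World frame = base frame: x ahead of the robot, y to its left, z up, the work surface at z = 0. Lengths are in mm, angles in rad, forces in N, time in s.
With the tool pointing down it reaches from about 275 to 1000 mm from the base axis. Payload 8.4 kg.
Tool frame: the origin (TCP) lies at the very end of the fingers, on their centre line; the grasp point (between the pads) lies 19 mm behind it; z points along the fingers, y is the direction in which the jaws open and shut (so a half turn about z gives the same grasp; the last joint's range is limited). The gripper opens to 85 mm and grips with 20 to 120 N. Pads are 22 mm wide; open, the fingers measure 114 mm over their backs; the gripper's body (76 mm by 85 mm) begins 54 mm behind the grasp point. The pads swing forward as they close: fully open they stand 13 mm farther back than shut.
Start: joints at [-1.253, 0.353, 1.633, -0, 1.155, -0.002], TCP at [196.484, -593.314, 231.281] pointing down, gripper open.
Joint ranges: [-2.63, 2.63], [-0.92, 2.1], [0.06, 2.66], [-1.3, 4.44], [0, 2.69], [-3.02, 3.02]. Speed limits (rad/s): [2.22, 2.22, 2.79, 3.14, 3.14, 3.14].

## Interface

Orientations are given as [roll, pitch, yaw] about the fixed x, y, z axes, in that order (R = Rz(yaw) Ry(pitch) Rx(roll)).
In Python, from rig import sense, grab_frame, get_calibration, sign_off, boxes_of, trace gives the robot as it stands.
- The arm moves only by the tool servo_tool, never from a script. Its argument "rows" is a list of rows, each a list of 3 entries, a list of its own where there are three numbers: the finger opening in mm, from 0 to 85.4, then the shift along the tool's x, y, z in mm, then the turn, a rotation vector about the tool's x, y, z in degrees. A call has 1 to 8 rows; each row shifts and turns the commanded pose from where the row before left it, along the tool's axes as they then stand; what a row does not reach is not made up. A row lasts 1/8 s, in which the tool goes at most 62.5 mm and 10.7 degrees, less where a joint would pass 70% of its speed; a pose out of reach is approached as far as the arm can. A call is refused whole if a number of a shift passes 62.5 or a number of a turn 10.7, either way. A call with a gripper value outside its range is refused whole. The fingers move at their own pace and stop on an object; "force" is the grip in N (left out, the last holds). Time passes only in rows, so rows that do not move let the fingers close. It gives the time, the measured TCP pose, the force and the opening at its end, in the units of the state.
- sense(): the state, without advancing time (a new reading comes with each control period).
- grab_frame(name): name is "side" or "top"; returns the picture (400x640x3 uint8, blue, green, red); there is no depth.
- get_calibration(name): a dict with "intrinsics" (3x3 intrinsics, pixels), "world_to_cam" (4x4, takes a point from world to camera coordinates). Camera axes: x right, y down, z forward; pixel columns grow to the right and rows downward; lengths in mm; the calibration is good to about 2 mm. A picture is of the moment at which its call begins. get_calibration takes no time and is no camera call.
- sign_off(): hands the job in, once; it reports no verdict.
Trained networks look in the newest picture that a camera, given by its name, has taken for a name from the list of things; names that differ only in an ending like _2 or _b are one class to them, and where a whole thing is asked for, a point or a joint stands for the part that bears it (a point fixed in the world has none). Each returns a list of dicts, best first, with "conf" (0 to 1); they miss things now and then, are a little off and sometimes report something else, mostly with a low value. They report only what shows in the picture. A call takes as long as a camera call. They do not tell look-alikes from the thing itself.
- boxes_of(camera, thing): "centre" ([x, y, z] in mm, in the coordinates of the camera as it stood for that picture, good to about 4 mm: the middle of the surface that is visible of it).
- trace(camera, thing): "mask" (400x640 bool, what is visible of it).
The state is a dict: "clock": time; "qpos": joint angles; "qvel": joint speeds; "joint_efforts": joint torques, N m; "eef_pos": TCP position; "tcp_rot": TCP orientation; "contact_force": force on the tool from outside, world axes, zero at the start; "wrist_torque": the same for the moment, N m; "opening": opening from 0.0 (shut) to 1.0 (fully open).
Only numpy, scipy, OpenCV 4.12 (cv2) and the standard library are available. Lean on these libraries where they do the work, as an engineer would, in place of code of your own. Each camera call takes 0.05 s, during which the arm holds its last target. There are 200 camera calls.

## Working session

There is one attempt and no reset: what is moved stays moved. The work goes in short steps, Python scripts to look and compute and a tool call to move; the robot and the scene stay as the last step left them, time stands still between calls to the robot, and variables do not carry over. Pictures are saved under pics/ and viewed, about 12 in all and at most 16, crops included, and the job is handed in when it is done.

Besides the shell and the picture viewer there is one more tool, called after ">>>" by a JSON object that holds its "op" and its "data". servo_tool: Moves the arm, as the interface text tells. Its arguments: {"type":"object","properties":{"rows":{"type":"array","items":{"type":"array"}},"force":{"type":"number"}},"required":["rows"]}

```bash
mkdir -p pics; ls; cat > h.py <<'E'
import numpy as np,cv2
from rig import *
def cal(n):
    c=get_calibration(n);return np.array(c["intrinsics"]),np.array(c["world_to_cam"])
def c2w(n,p):
    K,T=cal(n);return (np.linalg.inv(T)@np.r_[p,1])[:3]
def proj(n,P):
    K,T=cal(n);q=K@(T@np.r_[P,1])[:3];return q[:2]/q[2]
def ray(n,u,v,z):
    K,T=cal(n);Ti=np.linalg.inv(T);d=Ti[:3,:3]@np.linalg.inv(K)@[u,v,1];o=Ti[:3,3]
    return o+d*(z-o[2])/d[2]
E
python3 - <<'E'
from h import *
for n in("top","side"):
    im=grab_frame(n);cv2.imwrite(f"pics/{n}0.png",im)
    print(n,"campos",c2w(n,[0,0,0]))
    for t in("station","knob","bar","tray_mid","block1","wheel","oil","parts_bin","wrench"):
        for d in boxes_of(n,t):
            print(t,round(d["conf"],2),c2w(n,d["centre"]).round(0),proj(n,c2w(n,d["centre"])).round(0))
s=sense();print(s)
E
```

```text
pics
top campos [ 256.7881315   118.16006244 1283.48036686]
station 0.86 [ 646. -176.  126.] [410. 149.]
knob 0.74 [ 655. -208.   93.] [417. 150.]
bar 0.71 [676. -26. 123.] [360. 140.]
tray_mid 0.9 [674. -28. 126.] [361. 140.]
block1 0.67 [441. 209.  12.] [283. 220.]
block1 0.61 [525. 334.   8.] [246. 194.]
block1 0.56 [586. 162.   8.] [299. 177.]
block1 0.5 [516. 221.   6.] [281. 197.]
block1 0.49 [603. 274.   7.] [265. 171.]
block1 0.38 [536.  94.   8.] [319. 192.]
wheel 0.8 [404.  30.  81.] [341. 230.]
wheel 0.34 [ 646. -175.  129.] [409. 149.]
oil 0.92 [666. 399.  98.] [222. 143.]
parts_bin 0.68 [342. 486.   6.] [196. 250.]
wrench 0.63 [291. 271.   9.] [263. 267.]
side campos [ 25.0728419  655.9887539  745.80621141]
station 0.82 [ 645. -133.  106.] [328. 136.]
knob 0.58 [ 642. -226.   95.] [347. 127.]
bar 0.89 [678.  -9. 129.] [293. 143.]
bar 0.72 [284. 273.   8.] [339. 307.]
bar 0.17 [423. 358.  13.] [268. 296.]
tray_mid 0.77 [676.  -8. 133.] [293. 142.]
block1 0.7 [521. 345.  11.] [243. 270.]
block1 0.69 [517. 228.  13.] [278. 243.]
block1 0.67 [601. 282.   8.] [241. 240.]
bloc
[... 355 characters left out ...]
340. 308.]
{'clock': 1.0, 'qpos': array([-1.25340307e+00,  3.52980864e-01,  1.63340493e+00, -1.48790252e-05,
        1.15519787e+00, -2.37767232e-03]), 'qvel': array([ 1.28499156e-03,  9.09641865e-05, -1.76158810e-04, -4.37547765e-04,
       -1.57022673e-03,  2.19478972e-05]), 'joint_efforts': array([ 7.94338775e-04, -6.05188537e+01, -3.42448068e+01,  6.96345569e-05,
        1.09435547e-03, -5.29871699e-06]), 'eef_pos': array([ 196.47741345, -593.31546008,  231.29081645]), 'tcp_rot': array([3.14158369e+00, 1.36338560e-05, 3.19776932e-01]), 'contact_force': array([-0.43897484,  0.23175669, -0.71907173]), 'wrist_torque': array([0.06287043, 0.03834247, 0.04451055]), 'opening': 1.00045650544051}
```

```bash
python3 - <<'E'
import cv2
t=cv2.imread("pics/top0.png");s=cv2.imread("pics/side0.png")
cv2.imwrite("pics/topc.png",cv2.resize(t[90:290,180:480],(0,0),fx=2.66,fy=2.66,interpolation=cv2.INTER_CUBIC))
cv2.imwrite("pics/sidec.png",cv2.resize(s[70:330,130:430],(0,0),fx=2.3,fy=2.3,interpolation=cv2.INTER_CUBIC))
E
```

```text
(no output)
```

View pics/topc.png

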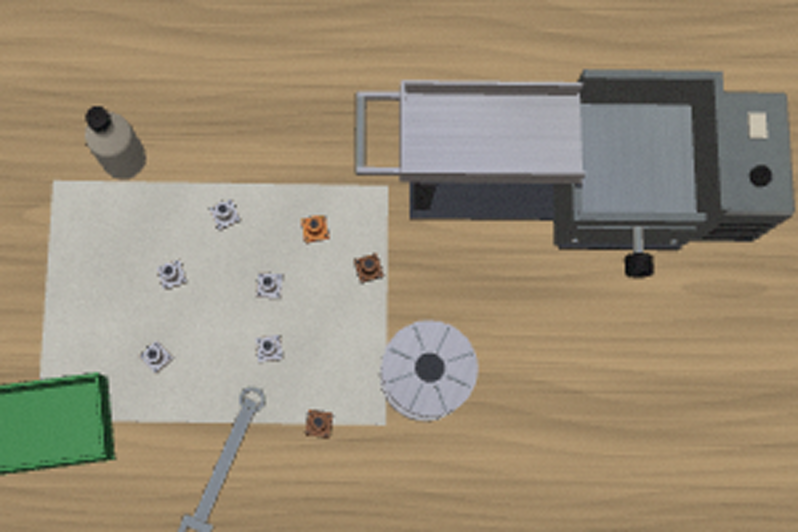

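View pics/sidec.png

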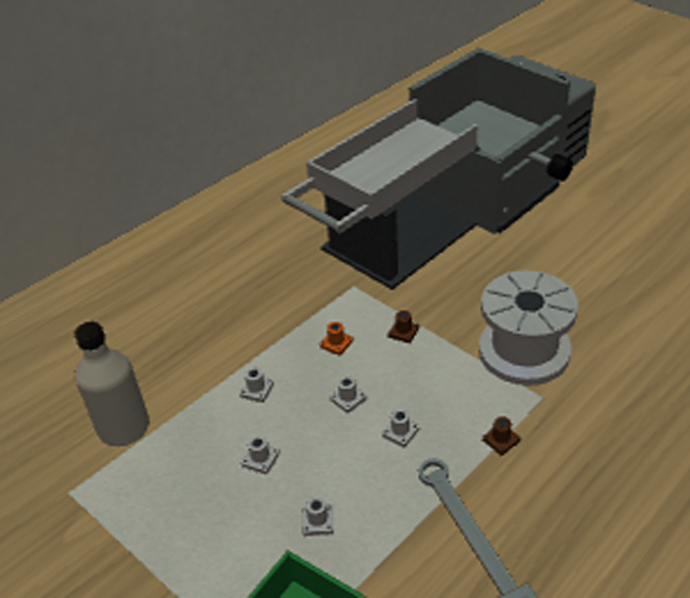

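The top view shows five silver blocks at full-frame pixels (264,170), (244,193), (281,197), (281,221) and (238,224). The look-alikes are orange at (298,176) and brown at (318,190) and (300,249). I'll take only the silver ones. Next I fit the station and block poses.

```bash
cat > fit.py <<'E'
from h import *
from scipy.optimize import least_squares
a=np.linspace(0,2*np.pi,24)
def modelc(n,x,y,z0=0):
    fl=np.array([[sx*15,sy*15,z] for sx in(-1,1) for sy in(-1,1) for z in(0,8)])
    bo=np.array([[10*np.cos(t),10*np.sin(t),z] for t in a for z in(8,30)])
    im=np.zeros((1600,2560),np.uint8)
    for P in(fl,bo):
        px=np.array([proj(n,p+[x,y,z0]) for p in P])*4
        cv2.fillConvexPoly(im,cv2.convexHull(px.astype(np.float32)).round().astype(np.int32),1)
    m=cv2.moments(im,True);return np.array([m["m10"],m["m01"]])/m["m00"]/4
def blocks(z0=0):
    out={}
    for n in("top","side"):
        im=grab_frame(n);L=[]
        for d in trace(n,"block1"):
            m=d["mask"].astype(np.uint8)
            if m.sum()<20: continue
            M=cv2.moments(m,True);c=np.array([M["m10"],M["m01"]])/M["m00"]
            b,g,r=im[d["mask"]].mean(0)
            if any(np.hypot(*(c-l[0]))<4 for l in L): continue
            L.append((c,r-b,m.sum(),d["conf"],ray(n,*c,z0+12)[:2]))
        out[n]=L
    res=[]
    for c,rb,A,cf,w in out["top"]:
        if rb>25: print("top coloured",c.round(),w.round(),round(rb));continue
        cand=[l for l in out["side"] if np.hypot(*(l[4]-w))<22]
        cs=min(cand,key=lambda l:np.hypot(*(l[4]-w)))[0] if cand else None
        f=lambda p:np.r_[modelc("top",*p,z0)-c,(modelc("side",*p,z0)-cs) if cs is not None else []]
        s=least_squares(f,w,diff_step=.01)
        print("block",c.round(),"area",A,"conf",round(cf,2),"rb",round(rb),"xy",s.x.round(1),"res",s.fun.round(2),"side" if cs is not None else "TOPONLY")
        res.append(s.x)
    print("side-only list",[(l[4].round(),round(l[1])) for l in out["side"]])
    return res
E
python3 - <<'E'
from fit import *
blocks()
t=cv2.imread("pics/top0.png");s=cv2.imread("pics/side0.png")
cv2.imwrite("pics/topst.png",cv2.resize(t[108:198,308:482],(0,0),fx=4.5,fy=4.5,interpolation=cv2.INTER_CUBIC))
cv2.imwrite("pics/sidest.png",cv2.resize(s[85:200,245:395],(0,0),fx=5,fy=5,interpolation=cv2.INTER_CUBIC))
E
```

```text
block [264. 170.] area 81 conf 0.5 rb -6 xy [607.7 277. ] res [ 0.   -0.04] TOPONLYTraceback (most recent call last):
  File "<stdin>", line 2, in <module>
  File "fit.py", line 30, in blocks
    s=least_squares(f,w,diff_step=.01)
    return func(*args, **kwargs)
    result = trf(vector_fun.fun, vector_fun.jac, x0, f0, J0, lb, ub, ftol, xtol,
                 gtol, max_nfev, x_scale, loss_function, tr_solver,
                 tr_options.copy(), verbose, callback=callback_wrapped)
    return trf_no_bounds(
        fun, jac, x0, f0, J0, ftol, xtol, gtol, max_nfev, x_scale,
        loss_function, tr_solver, tr_options, verbose, callback=callback)
    f_new = fun(x_new)
    self._update_fun()
    ~~~~~~~~~~~~~~~~^^
    self.f = self.fun_wrapped(xp_copy(self.x))
             ~~~~~~~~~~~~~~~~^^^^^^^^^^^^^^^^^
    return np.atleast_1d(self.fun(x))
                         ~~~~~~~~^^^
    return self.f(x, *self.args, **self.kwargs)
           ~~~~~~^^^^^^^^^^^^^^^^^^^^^^^^^^^^^^
  File "fit.py", line 29, in <lambda>
    f=lambda p:np.r_[modelc("top",*p,z0)-c,(modelc("side",*p,z0)-cs) if cs is not None else []]
                                            ~~~~~~^^^^^^^^^^^^^^
  File "fit.py", line 9, in modelc
    px=np.array([proj(n,p+[x,y,z0]) for p in P])*4
                 ~~~~^^^^^^^^^^^^^^
  File "h.py", line 8, in proj
    K,T=cal(n);q=K@(T@np.r_[P,1])[:3];return q[:2]/q[2]
        ~~~^^^
  File "h.py", line 4, in cal
    c=get_calibration(n);return np.array(c["intrinsics"]),np.array(c["world_to_cam"])
ValueError: time passes only in moves, steps and waits
```

```bash
python3 - <<'E'
import re
s=open("h.py").read()
s=s.replace("def cal(n):","import functools\n@functools.lru_cache(None)\ndef cal(n):")
open("h.py","w").write(s)
E
python3 - <<'E'
import cv2
t=cv2.imread("pics/top0.png");s=cv2.imread("pics/side0.png")
cv2.imwrite("pics/topst.png",cv2.resize(t[108:198,308:482],(0,0),fx=4.5,fy=4.5,interpolation=cv2.INTER_CUBIC))
cv2.imwrite("pics/sidest.png",cv2.resize(s[85:200,245:395],(0,0),fx=5,fy=5,interpolation=cv2.INTER_CUBIC))
from fit import *
blocks()
E
```

```text
block [238. 223.] area 101 conf 0.66 rb -4 xy [429.  353.2] res [ 0.46  0.12 -0.3   0.15] side
top coloured [318. 191.] [538.  98.] 38
top coloured [298. 176.] [589. 165.] 87
block [244. 193.] area 78 conf 0.51 rb -7 xy [529.4 338.8] res [ 0.31  0.13 -0.2   0.12] side
top coloured [299. 249.] [349. 157.] 45
block [281. 220.] area 95 conf 0.45 rb -5 xy [440.3 216.5] res [ 0.1   0.   -0.05  0.03] side
block [281. 197.] area 61 conf 0.42 rb -8 xy [518.6 219. ] res [ 0.33 -0.16 -0.17  0.45] side
side-only list [(array([426., 354.]), 1), (array([527., 340.]), 2), (array([348., 155.]), 33), (array([517., 220.]), 3), (array([438., 218.]), 3), (array([540.,  98.]), 31)]
```

View pics/topst.png

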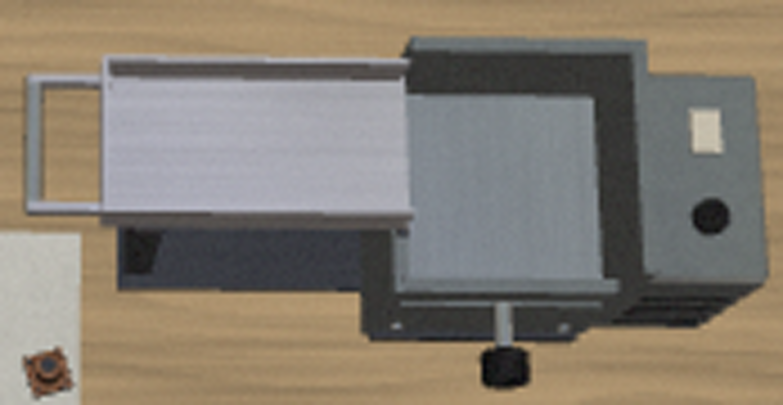

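View pics/sidest.png

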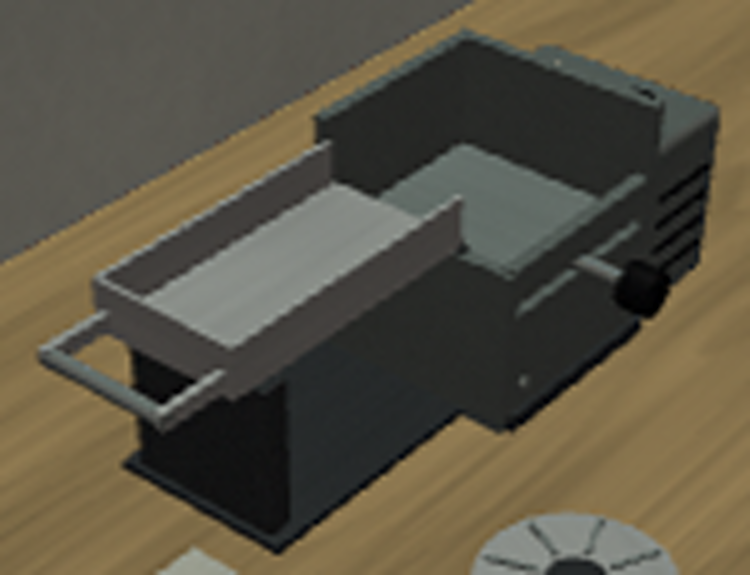

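```bash
cat > st.py <<'E'
from h import *
from scipy.optimize import least_squares
T=[((103,57),(54,278,155,1)),((103,213),(-54,278,155,1)),((412,215),(-54,74,155,1)),((410,60),(54,74,155,1)),
((33,145),(0,323,130,1)),((617,291),(-80,-80,120,0)),((410,38),(80,80,170,0)),((645,40),(80,-80,170,0)),((505,364),(-125,0,93,0))]
S=[((103,386),(0,323,130,1)),((643,178),(-80,-80,120,0)),((510,275),(-80,80,120,0)),((465,31),(80,-80,170,0)),((317,118),(80,80,170,0)),
((460,197),(-54,74,155,1)),((330,143),(54,74,155,1)),((94,277),(54,278,155,1)),((641,290),(-125,0,90,0))]
def w(p,m):
    x,y,t,c=p;X=m[0]+c*m[3];return np.array([x+X*np.cos(t)-m[1]*np.sin(t),y+X*np.sin(t)+m[1]*np.cos(t),m[2]])
def f(p):
    r=[]
    for n,L,k,o in(("top",T,4.5,(308,108)),("side",S,5,(245,85))):
        for q,m in L: r.append((proj(n,w(p,m))-((np.array(q)+.5)/k-.5+o)))
    return np.ravel(r)
if __name__=="__main__":
    s=least_squares(f,[670,-320,0,15],loss="soft_l1",x_scale=[100,100,.1,10])
    print(s.x);print(f(s.x).reshape(-1,2).round(1).tolist())
    for nm,m in(("knob",(-125,0,89.5,0)),("bar",(0,323,130,1)),("tray_mid",(0,174,125,1)),("mouth",(0,0,120,0))): print(nm,w(s.x,m).round(1))
E
python3 st.py
```

```text
[ 6.55350431e+02 -2.12512017e+02 -2.56358485e-04  1.49805467e+01]
[[0.1, -0.2], [-0.1, -0.3], [0.4, 0.3], [-0.1, 0.1], [0.3, 0.0], [3.6, 0.7], [-1.1, -0.5], [0.5, -0.1], [0.1, 0.6], [0.2, 0.3], [2.5, -0.8], [-0.4, 0.6], [-0.2, -0.4], [-2.0, 0.0], [0.5, 0.6], [-0.6, -0.3], [-0.7, 0.4], [-0.2, 0.0]]
knob [ 530.4 -212.5   89.5]
bar [670.4 110.5 130. ]
tray_mid [670.4 -38.5 125. ]
mouth [ 655.4 -212.5  120. ]
```

The station fit agrees to under 1 px on most points and gives yaw ≈ 0. The bar is at (670,110,130), the tray centre at (670,-38) and the knob at (530,-212). I start moving toward the block at (440,216).

>>> {"op": "servo_tool", "data": {"rows": [[50, [0, 0, 0], [0, 0, 9.16]], [50, [0, 0, 0], [0, 0, 9.16]], [50, [17.4, -57.8, 0], [0, 0, 0]], [50, [17.4, -57.8, 0], [0, 0, 0]], [50, [17.4, -57.8, 0], [0, 0, 0]], [50, [17.4, -57.8, 0], [0, 0, 0]], [50, [17.4, -57.8, 0], [0, 0, 0]], [50, [17.4, -57.8, 0], [0, 0, 0]]], "force": 40}}

```text
clock: 2.4
eef_pos: [301.2, -244.9, 231.6]
tcp_rot: [3.141, -0.001, -0.001]
contact_force: [1.0, 0.5, -0.3]
opening: 0.586
```

>>> {"op": "servo_tool", "data": {"rows": [[50, [17.4, -57.8, 15], [0, 0, 0]], [50, [17.4, -57.8, 15], [0, 0, 0]], [50, [17.4, -57.8, 15], [0, 0, 0]], [50, [17.4, -57.8, 15], [0, 0, 0]], [50, [17.4, -57.8, 15], [0, 0, 0]], [50, [17.4, -57.8, 15], [0, 0, 0]], [50, [17.4, -57.8, 15], [0, 0, 0]], [50, [17.4, -57.8, 15], [0, 0, 0]]]}}

```text
clock: 3.4
eef_pos: [440.5, 218.2, 111.0]
tcp_rot: [-3.141, -0.001, 0.001]
contact_force: [1.2, -0.3, 1.4]
opening: 0.586
```

>>> {"op": "servo_tool", "data": {"rows": [[50, [0, 1.5, 50], [0, 0, 0]], [50, [0, 0, 40], [0, 0, 0]], [50, [0, 0, 10], [0, 0, 0]], [10, [0, 0, 0], [0, 0, 0]], [10, [0, 0, 0], [0, 0, 0]], [10, [0, 0, 0], [0, 0, 0]], [10, [0, 0, 0], [0, 0, 0]], [10, [0, 0, 0], [0, 0, 0]]]}}

```text
clock: 4.4
eef_pos: [441.2, 214.8, 12.7]
tcp_rot: [-3.141, -0.002, -0.0]
contact_force: [-0.5, -0.2, 9.1]
opening: 0.212
```

>>> {"op": "servo_tool", "data": {"rows": [[10, [0, 0, -45], [0, 0, 0]], [10, [0, 0, -50], [0, 0, 0]], [10, [42.2, 34, -22], [0, 0, 0]], [10, [42.2, 34, -22], [0, 0, 0]], [10, [42.2, 34, -22], [0, 0, 0]], [10, [42.2, 34, -20], [0, 0, 0]], [10, [42.2, 34, -4], [0, 0, 0]], [10, [42.2, 34, 0], [0, 0, 0]]]}}

```text
clock: 5.4
eef_pos: [694.8, 9.0, 198.0]
tcp_rot: [-3.141, -0.002, -0.0]
contact_force: [0.1, -0.1, -0.5]
opening: 0.215
```

>>> {"op": "servo_tool", "data": {"rows": [[10, [0, 0, 35], [0, 0, 0]], [10, [0, 0, 20], [0, 0, 0]], [10, [0, 0, 4.5], [0, 0, 0]], [10, [0, 0, 0], [0, 0, 0]], [36, [0, 0, 0], [0, 0, 0]], [36, [0, 0, 0], [0, 0, 0]], [36, [0, 0, -20], [0, 0, 0]], [45, [0, 0, -40], [0, 0, 0]]]}}

```text
clock: 6.4
eef_pos: [692.3, 10.5, 196.9]
tcp_rot: [-3.142, 0.003, 0.0]
contact_force: [0.5, 0.6, 0.7]
opening: 0.525
```

```bash
python3 - <<'E'
from fit import *
r=blocks()
im=grab_frame("side");cv2.imwrite("pics/s2.png",cv2.resize(im[70:320,200:420],(0,0),fx=2.4,fy=2.4,interpolation=cv2.INTER_CUBIC))
print(sense()["eef_pos"])
E
```

```text
block [430. 145.] area 757 conf 0.74 rb -10 xy [ 703.1 -275.2] res [-0.04 -0.02] TOPONLY
top coloured [298. 176.] [589. 165.] 84
block [238. 224.] area 77 conf 0.51 rb -6 xy [428.2 353.2] res [ 0.19 -0.09 -0.08  0.19] side
block [264. 170.] area 70 conf 0.51 rb -7 xy [606.7 276.6] res [ 0.11  0.44 -0.33 -0.17] side
top coloured [318. 191.] [538.  98.] 37
side-only list [(array([527., 341.]), 3), (array([516., 221.]), 3), (array([541.,  98.]), 33), (array([603., 278.]), 3), (array([588., 166.]), 87), (array([348., 156.]), 34), (array([426., 355.]), 2)]
[693.29427278  10.44532666 197.51312978]
```

View pics/s2.png

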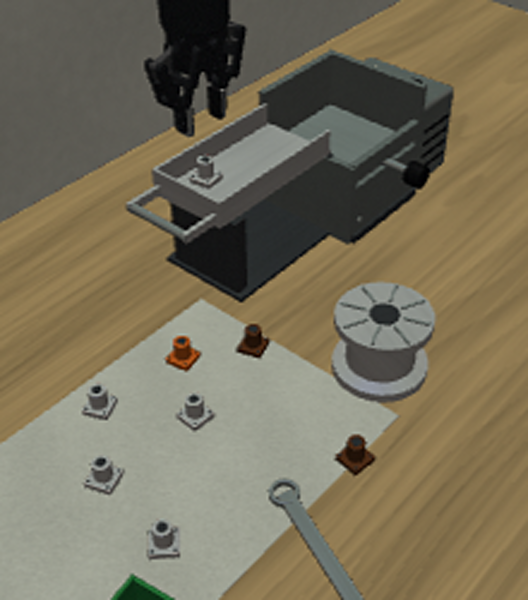

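One block stands upright in the tray at crop (205,170), and the others are where they were. Next is the block at (607,277).

>>> {"op": "servo_tool", "data": {"rows": [[50, [-17.3, -53.3, 0], [0, 0, 0]], [50, [-17.3, -53.3, 0], [0, 0, 0]], [50, [-17.3, -53.3, 0], [0, 0, 0]], [50, [-17.3, -53.3, 25], [0, 0, 0]], [50, [-17.3, -53.3, 25], [0, 0, 0]], [50, [0, 0, 50], [0, 0, 0]], [50, [0, 0, 50], [0, 0, 0]], [50, [0, 0, 20], [0, 0, 0]]]}}

```text
clock: 7.65
eef_pos: [604.1, 276.0, 23.1]
tcp_rot: [3.139, 0.005, 0.0]
contact_force: [-0.5, -0.1, 0.7]
opening: 0.589
```

>>> {"op": "servo_tool", "data": {"rows": [[50, [0, 0, 14], [0, 0, 0]], [10, [0, 0, 0], [0, 0, 0]], [10, [0, 0, 0], [0, 0, 0]], [10, [0, 0, 0], [0, 0, 0]], [10, [0, 0, 0], [0, 0, 0]], [10, [0, 0, 0], [0, 0, 0]], [10, [0, 0, -30], [0, 0, 0]], [10, [0, 0, -50], [0, 0, 0]]]}}

```text
clock: 8.65
eef_pos: [605.4, 276.3, 92.2]
tcp_rot: [3.14, 0.003, 0.0]
contact_force: [0.6, 0.7, -0.9]
opening: 0.216
```

>>> {"op": "servo_tool", "data": {"rows": [[10, [0, 0, -45], [0, 0, 0]], [10, [8.2, 53.4, -20], [0, 0, 0]], [10, [8.2, 53.4, -20], [0, 0, 0]], [10, [8.2, 53.4, -20], [0, 0, 0]], [10, [8.2, 53.4, 0], [0, 0, 0]], [10, [8.2, 53.4, 0], [0, 0, 0]], [10, [0, 0, 0], [0, 0, 0]], [10, [0, 0, 35], [0, 0, 0]]]}}

```text
clock: 9.65
eef_pos: [649.9, 9.8, 165.3]
tcp_rot: [-3.141, -0.006, -0.001]
contact_force: [0.4, -0.4, -1.2]
opening: 0.213
```

>>> {"op": "servo_tool", "data": {"rows": [[10, [0, 0, 20], [0, 0, 0]], [10, [0, 0, 4], [0, 0, 0]], [10, [0, 0, 0], [0, 0, 0]], [36, [0, 0, 0], [0, 0, 0]], [36, [0, 0, 0], [0, 0, 0]], [36, [0, 0, -20], [0, 0, 0]], [45, [0, 0, -40], [0, 0, 0]], [50, [-22, -42, 0], [0, 0, 0]]]}}

```text
clock: 10.65
eef_pos: [629.3, 50.8, 203.7]
tcp_rot: [-3.141, -0.008, -0.003]
contact_force: [-0.3, 1.4, -0.9]
opening: 0.584
```

```bash
python3 - <<'E'
from fit import *
r=blocks()
print(sense()["eef_pos"])
E
```

```text
block [244. 193.] area 80 conf 0.63 rb -6 xy [528.8 339.5] res [ 0.25 -0.04 -0.08  0.14] side
block [238. 224.] area 78 conf 0.49 rb -7 xy [427.8 354. ] res [ 0.47 -0.05 -0.15  0.27] side
top coloured [298. 175.] [590. 166.] 71
side-only list [(array([588., 165.]), 90), (array([349., 157.]), 33), (array([426., 355.]), 1), (array([ 784., -126.]), 3), (array([539., 101.]), 33), (array([515., 221.]), 3), (array([527., 341.]), 3)]
[625.93871236  52.48006098 200.15785156]
```

>>> {"op": "servo_tool", "data": {"rows": [[50, [-19.4, -57.4, 0], [0, 0, 0]], [50, [-19.4, -57.4, 0], [0, 0, 0]], [50, [-19.4, -57.4, 0], [0, 0, 0]], [50, [-19.4, -57.4, 10], [0, 0, 0]], [50, [-19.4, -57.4, 12], [0, 0, 0]], [50, [0, 0, 55], [0, 0, 0]], [50, [0, 0, 55], [0, 0, 0]], [50, [0, 0, 30], [0, 0, 0]]]}}

```text
clock: 11.85
eef_pos: [528.1, 337.9, 34.1]
tcp_rot: [3.14, 0.002, 0.0]
contact_force: [-0.1, -0.0, 0.9]
opening: 0.587
```

>>> {"op": "servo_tool", "data": {"rows": [[50, [0, -1.5, 22], [0, 0, 0]], [10, [0, 0, 0], [0, 0, 0]], [10, [0, 0, 0], [0, 0, 0]], [10, [0, 0, 0], [0, 0, 0]], [10, [0, 0, 0], [0, 0, 0]], [10, [0, 0, 0], [0, 0, 0]], [10, [0, 0, -30], [0, 0, 0]], [10, [0, 0, -55], [0, 0, 0]]]}}

```text
clock: 12.85
eef_pos: [527.2, 339.5, 98.8]
tcp_rot: [3.139, 0.004, 0.0]
contact_force: [0.4, 0.0, 0.3]
opening: 0.212
```

>>> {"op": "servo_tool", "data": {"rows": [[10, [0, 0, -55], [0, 0, 0]], [10, [23.8, 55.6, -15], [0, 0, 0]], [10, [23.8, 55.6, -15], [0, 0, 0]], [10, [23.8, 55.6, -15], [0, 0, 0]], [10, [23.8, 55.6, 0], [0, 0, 0]], [10, [23.8, 55.6, 0], [0, 0, 0]], [10, [23.8, 55.6, 0], [0, 0, 0]], [10, [23.8, 55.6, 0], [0, 0, 0]]]}}

```text
clock: 13.85
eef_pos: [695.8, -50.6, 199.9]
tcp_rot: [-3.141, -0.0, 0.0]
contact_force: [0.3, 0.2, -0.6]
opening: 0.215
```

>>> {"op": "servo_tool", "data": {"rows": [[10, [0, 0, 30], [0, 0, 0]], [10, [0, 0, 25], [0, 0, 0]], [10, [0, 0, 5], [0, 0, 0]], [10, [0, 0, 0], [0, 0, 0]], [36, [0, 0, 0], [0, 0, 0]], [36, [0, 0, 0], [0, 0, 0]], [36, [0, 0, -20], [0, 0, 0]], [45, [0, 0, -40], [0, 0, 0]]]}}

```text
clock: 14.85
eef_pos: [694.5, -48.6, 200.0]
tcp_rot: [-3.141, 0.003, 0.0]
contact_force: [0.2, -0.2, 0.7]
opening: 0.527
```

```bash
python3 - <<'E'
from fit import *
r=blocks()
print(sense()["eef_pos"])
E
```

```text
block [348. 148.] area 86 conf 0.59 rb -6 xy [ 6.897e+02 -3.000e-01] res [-0.19 -0.02] TOPONLY
block [238. 224.] area 78 conf 0.55 rb -7 xy [426.9 355.5] res [ 0.02 -0.  ] TOPONLY
top coloured [298. 175.] [589. 166.] 82
top coloured [318. 191.] [538.  98.] 37
side-only list [(array([540.,  99.]), 33), (array([516., 220.]), 3), (array([ 724., -223.]), 1), (array([349., 157.]), 33), (array([ 785., -130.]), 3)]
[696.22544549 -48.80114288 202.02267262]fit.py:11: RuntimeWarning: invalid value encountered in divide
  m=cv2.moments(im,True);return np.array([m["m10"],m["m01"]])/m["m00"]/4
```

>>> {"op": "servo_tool", "data": {"rows": [[50, [-29.4, -44.7, 0], [0, 0, 0]], [50, [-29.4, -44.7, 0], [0, 0, 0]], [50, [-29.4, -44.7, 0], [0, 0, 0]], [50, [-29.4, -44.7, 0], [0, 0, 0]], [50, [-29.4, -44.7, 15], [0, 0, 0]], [50, [-29.4, -44.7, 25], [0, 0, 0]], [50, [0, 0, 60], [0, 0, 0]], [50, [0, 0, 55], [0, 0, 0]]]}}

```text
clock: 16.05
eef_pos: [518.1, 220.1, 43.3]
tcp_rot: [-3.142, -0.0, 0.002]
contact_force: [0.5, -0.6, -0.1]
opening: 0.584
```

>>> {"op": "servo_tool", "data": {"rows": [[50, [0, 0, 32], [0, 0, 0]], [10, [0, 0, 0], [0, 0, 0]], [10, [0, 0, 0], [0, 0, 0]], [10, [0, 0, 0], [0, 0, 0]], [10, [0, 0, 0], [0, 0, 0]], [10, [0, 0, 0], [0, 0, 0]], [10, [0, 0, -30], [0, 0, 0]], [10, [0, 0, -55], [0, 0, 0]]]}}

```text
clock: 17.05
eef_pos: [517.5, 218.8, 97.2]
tcp_rot: [3.14, 0.004, 0.0]
contact_force: [1.2, -0.3, 1.0]
opening: 0.217
```

>>> {"op": "servo_tool", "data": {"rows": [[10, [0, 0, -45], [0, 0, 0]], [10, [21.7, 44.9, -30], [0, 0, 0]], [10, [21.7, 44.9, -27], [0, 0, 0]], [10, [21.7, 44.9, 0], [0, 0, 0]], [10, [21.7, 44.9, 0], [0, 0, 0]], [10, [21.7, 44.9, 0], [0, 0, 0]], [10, [21.7, 44.9, 0], [0, 0, 0]], [10, [0, 0, 0], [0, 0, 0]]]}}

```text
clock: 18.05
eef_pos: [650.1, -53.1, 199.8]
tcp_rot: [3.141, -0.001, -0.003]
contact_force: [0.2, 0.4, -0.4]
opening: 0.216
```

>>> {"op": "servo_tool", "data": {"rows": [[10, [0, 0, 30], [0, 0, 0]], [10, [0, 0, 25], [0, 0, 0]], [10, [0, 0, 5], [0, 0, 0]], [10, [0, 0, 0], [0, 0, 0]], [36, [0, 0, 0], [0, 0, 0]], [36, [0, 0, 0], [0, 0, 0]], [36, [0, 0, -20], [0, 0, 0]], [45, [0, 0, -40], [0, 0, 0]]]}}

```text
clock: 19.05
eef_pos: [648.4, -50.0, 200.4]
tcp_rot: [-3.141, 0.002, -0.0]
contact_force: [0.7, -1.0, 0.9]
opening: 0.525
```

>>> {"op": "servo_tool", "data": {"rows": [[50, [-30, -52, 0], [0, 0, 0]], [50, [-30, -52, 0], [0, 0, 0]], [50, [-30, -52, 0], [0, 0, 0]], [50, [-30, -52, 0], [0, 0, 0]], [50, [-30, -52, 0], [0, 0, 0]], [50, [-30, -52, 0], [0, 0, 0]]]}}

```text
clock: 19.8
eef_pos: [468.7, 263.8, 201.7]
tcp_rot: [-3.14, -0.002, -0.0]
contact_force: [0.9, 1.3, -0.3]
opening: 0.583
```

```bash
python3 - <<'E'
from fit import *
r=blocks()
im=grab_frame("top");cv2.imwrite("pics/t3.png",cv2.resize(im[105:275,190:490],(0,0),fx=2.6,fy=2.6,interpolation=cv2.INTER_CUBIC))
print(sense()["eef_pos"])
E
```

```text
block [368. 133.] area 108 conf 0.63 rb -4 xy [743.4 -67.2] res [-0.01 -0.03] TOPONLY
block [348. 148.] area 78 conf 0.58 rb -6 xy [6.888e+02 2.000e-01] res [-0.14  0.  ] TOPONLY
block [368. 147.] area 111 conf 0.57 rb -5 xy [691.9 -68.7] res [ 0.07 -0.02] TOPONLY
block [349. 133.] area 95 conf 0.56 rb -5 xy [740.4  -2.8] res [-0.04  0.01] TOPONLY
top coloured [298. 176.] [589. 166.] 84
side-only list [(array([425., 355.]), 2), (array([541.,  96.]), 32), (array([ 785., -201.]), 3), (array([589., 166.]), 86), (array([348., 156.]), 33)]
[469.59645114 262.17113416 200.96595305]fit.py:11: RuntimeWarning: invalid value encountered in divide
  m=cv2.moments(im,True);return np.array([m["m10"],m["m01"]])/m["m00"]/4
```

View pics/t3.png

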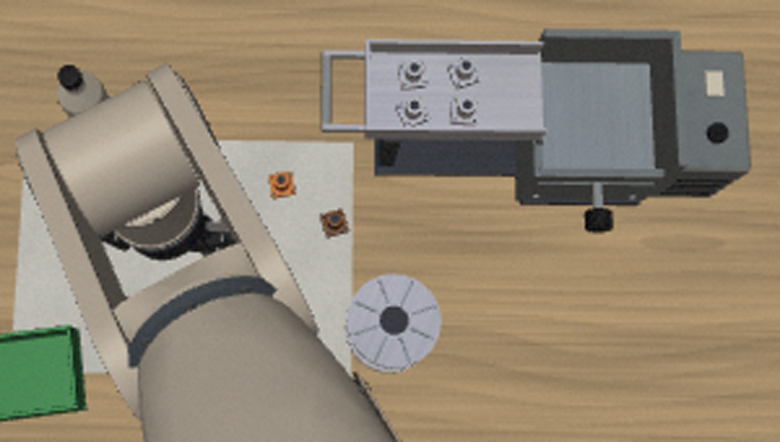

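>>> {"op": "servo_tool", "data": {"rows": [[42, [-20.7, -45.5, 25], [0, 0, 0]], [42, [-20.7, -45.5, 25], [0, 0, 0]], [42, [0, 0, 55], [0, 0, 0]], [42, [0, 0, 45], [0, 0, 0]], [42, [0, 0, 0], [0, 0, 0]]]}}

```text
clock: 20.68
eef_pos: [426.9, 350.4, 47.4]
tcp_rot: [3.138, 0.005, -0.002]
contact_force: [-0.1, -0.3, -0.5]
opening: 0.487
```

```bash
python3 - <<'E'
from h import *
im=grab_frame("side");cv2.imwrite("pics/s4.png",cv2.resize(im[230:360,200:350],(0,0),fx=4,fy=4,interpolation=cv2.INTER_CUBIC))
print(sense()["eef_pos"])
E
```

```text
[428.13342658 351.59997996  49.50674071]
```

View pics/s4.png

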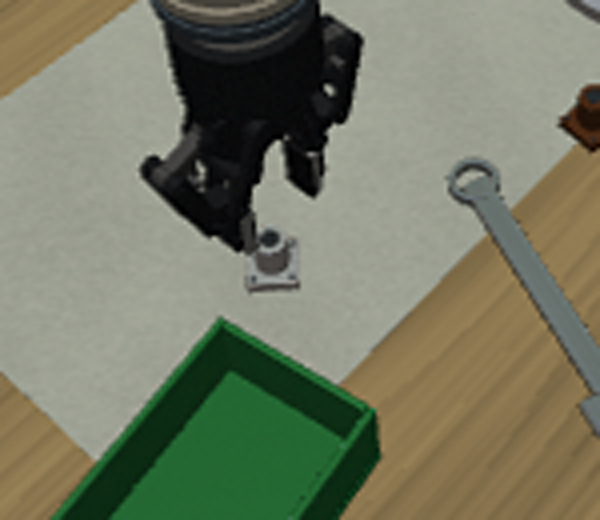

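The fingers straddle the last block at crop (270,255), clear of the bin, whose nearest corner is at (222,320).

>>> {"op": "servo_tool", "data": {"rows": [[42, [0, -2, 35], [0, 0, 0]], [10, [0, 0, 0], [0, 0, 0]], [10, [0, 0, 0], [0, 0, 0]], [10, [0, 0, 0], [0, 0, 0]], [10, [0, 0, 0], [0, 0, 0]], [10, [0, 0, 0], [0, 0, 0]], [10, [0, 0, -30], [0, 0, 0]], [10, [0, 0, -55], [0, 0, 0]]]}}

```text
clock: 21.72
eef_pos: [426.6, 354.1, 99.6]
tcp_rot: [3.139, 0.003, 0.0]
contact_force: [1.3, 0.1, -0.1]
opening: 0.212
```

>>> {"op": "servo_tool", "data": {"rows": [[10, [0, 0, -45], [0, 0, 0]], [10, [27.1, 51, -18], [0, 0, 0]], [10, [27.1, 51, -18], [0, 0, 0]], [10, [27.1, 51, -18], [0, 0, 0]], [10, [27.1, 51, 0], [0, 0, 0]], [10, [27.1, 51, 0], [0, 0, 0]], [10, [27.1, 51, 0], [0, 0, 0]], [10, [27.1, 51, 0], [0, 0, 0]]]}}

```text
clock: 22.72
eef_pos: [618.1, -3.8, 199.4]
tcp_rot: [-3.141, -0.001, 0.0]
contact_force: [0.0, -0.3, -1.2]
opening: 0.212
```

>>> {"op": "servo_tool", "data": {"rows": [[10, [27.1, 51, 0], [0, 0, 0]], [10, [27.1, 51, 0], [0, 0, 0]], [10, [0, 0, 0], [0, 0, 0]], [10, [0, 0, 30], [0, 0, 0]], [10, [0, 0, 25], [0, 0, 0]], [10, [0, 0, 5], [0, 0, 0]], [10, [0, 0, 0], [0, 0, 0]]]}}

```text
clock: 23.6
eef_pos: [670.9, -103.2, 139.7]
tcp_rot: [-3.141, 0.001, 0.001]
contact_force: [-3.4, -0.3, 4.7]
opening: 0.212
```

>>> {"op": "servo_tool", "data": {"rows": [[36, [0, 0, 0], [0, 0, 0]], [36, [0, 0, 0], [0, 0, 0]], [36, [0, 0, 0], [0, 0, 0]], [36, [0, 0, -20], [0, 0, 0]], [55, [0, 0, -40], [0, 0, 0]], [55, [-46.8, 36.2, 0], [0, 0, 0]], [55, [-46.8, 36.2, 0], [0, 0, 0]], [55, [-46.8, 36.2, 0], [0, 0, 0]]]}}

```text
clock: 24.6
eef_pos: [530.4, -213.6, 200.4]
tcp_rot: [3.141, -0.002, 0.001]
contact_force: [0.1, -1.0, 0.5]
opening: 0.643
```

>>> {"op": "servo_tool", "data": {"rows": [[55, [0, 0, 40], [0, 0, 0]], [55, [0, 0, 20], [0, 0, 0]]]}}

```text
clock: 24.85
eef_pos: [530.6, -213.3, 139.1]
tcp_rot: [3.141, -0.001, -0.002]
contact_force: [0.2, -0.2, 0.7]
opening: 0.639
```

```bash
python3 - <<'E'
from fit import *
blocks(125)
print(sense()["eef_pos"])
im=grab_frame("side");a=cv2.resize(im[85:205,245:395],(0,0),fx=3.6,fy=3.6,interpolation=cv2.INTER_CUBIC)
im=grab_frame("side");
t=grab_frame("top");b=cv2.resize(t[108:198,308:450],(0,0),fx=3.8,fy=3.8,interpolation=cv2.INTER_CUBIC)
cv2.imwrite("pics/s5.png",a);cv2.imwrite("pics/t5.png",b)
E
```

```text
block [368. 147.] area 106 conf 0.66 rb -5 xy [651.3 -52. ] res [ 0.51 -0.74  0.32  1.34] side
top coloured [298. 175.] [557. 161.] 84
block [386. 141.] area 73 conf 0.6 rb -4 xy [ 670.  -103.7] res [ 0.   -0.04] TOPONLY
block [348. 148.] area 73 conf 0.51 rb -6 xy [646.2  11.2] res [0.02 0.  ] TOPONLY
top coloured [300. 249.] [339. 151.] 43
block [223. 143.] area 450 conf 0.45 rb 15 xy [654.7 389.5] res [-0.01 -0.01] TOPONLY
side-only list [(array([494., 248.]), 96), (array([293., 242.]), 34), (array([655., -55.]), 3)]
[ 531.85777655 -212.79766456  139.93311312]
```

View pics/s5.png

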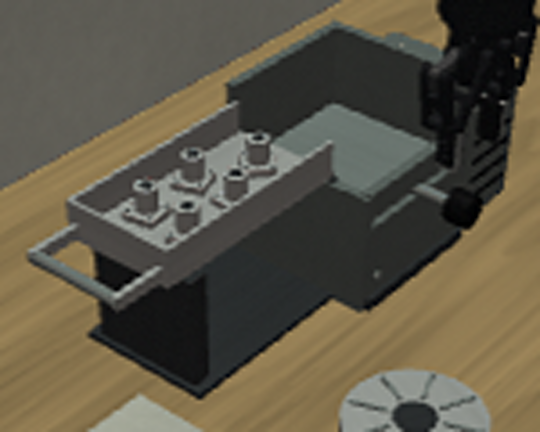

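All five blocks stand in the tray, and the gripper is above the knob at crop (462,208). Now I grip the knob.

>>> {"op": "servo_tool", "data": {"rows": [[55, [0, 0, 40], [0, 0, 0]], [55, [0, 0, 28], [0, 0, 0]], [55, [0, 0, 0], [0, 0, 0]], [20, [0, 0, 0], [0, 0, 0]], [20, [0, 0, 0], [0, 0, 0]], [20, [0, 0, 0], [0, 0, 0]], [20, [0, 0, 0], [0, 0, 0]], [20, [0, 0, 0], [0, 0, 0]]], "force": 60}}

```text
clock: 26.2
eef_pos: [532.4, -212.5, 72.6]
tcp_rot: [3.141, -0.002, 0.0]
contact_force: [-1.5, 3.9, 7.6]
opening: 0.357
```

>>> {"op": "servo_tool", "data": {"rows": [[20, [-5, 0, 0], [0, 0, 0]], [20, [-12, 0, 0], [0, 0, 0]], [20, [-18, 0, 0], [0, 0, 0]], [20, [-18, 0, 0], [0, 0, 0]], [20, [-18, 0, 0], [0, 0, 0]], [20, [-18, 0, 0], [0, 0, 0]], [20, [-12, 0, 0], [0, 0, 0]], [20, [-6, 0, 0], [0, 0, 0]]]}}

```text
clock: 27.2
eef_pos: [427.2, -213.4, 72.8]
tcp_rot: [3.14, -0.007, -0.001]
contact_force: [21.3, 12.2, -11.2]
opening: 0.353
```

>>> {"op": "servo_tool", "data": {"rows": [[20, [-2, 0, 0], [0, 0, 0]], [20, [0, 0, 0], [0, 0, 0]]]}}

```text
clock: 27.45
eef_pos: [427.3, -213.3, 72.7]
tcp_rot: [3.139, -0.01, -0.001]
contact_force: [15.4, 8.0, -4.8]
opening: 0.352
```

>>> {"op": "servo_tool", "data": {"rows": [[60, [1, 0, 0], [0, 0, 0]], [60, [1, 0, 0], [0, 0, 0]], [60, [0, 0, 0], [0, 0, 0]], [60, [0, 0, -40], [0, 0, 0]], [60, [0, 0, -50], [0, 0, 0]], [50, [0, 0, -45], [0, 0, 0]], [50, [34.7, -46.3, 0], [0, 0, 0]], [50, [34.7, -46.3, 0], [0, 0, 0]]]}}

```text
clock: 28.45
eef_pos: [494.5, -119.7, 206.9]
tcp_rot: [3.141, -0.002, -0.002]
contact_force: [0.0, -0.9, 0.0]
opening: 0.584
```

>>> {"op": "servo_tool", "data": {"rows": [[50, [34.7, -46.3, 0], [0, 0, 0]], [50, [34.7, -46.3, 0], [0, 0, 0]], [50, [34.7, -46.3, 0], [0, 0, 0]], [50, [34.7, -46.3, 0], [0, 0, 0]], [50, [34.7, -46.3, 0], [0, 0, 0]], [50, [0, 0, 0], [0, 0, 0]]]}}

```text
clock: 29.2
eef_pos: [668.7, 114.6, 205.2]
tcp_rot: [-3.141, -0.001, 0.003]
contact_force: [0.1, -1.0, -0.4]
opening: 0.587
```

```bash
python3 - <<'E'
from fit import *
print(sense()["eef_pos"])
im=grab_frame("side");cv2.imwrite("pics/s6.png",cv2.resize(im[80:230,230:400],(0,0),fx=3.5,fy=3.5,interpolation=cv2.INTER_CUBIC))
E
```

```text
[668.72021886 114.6420028  205.17850479]
```

View pics/s6.png

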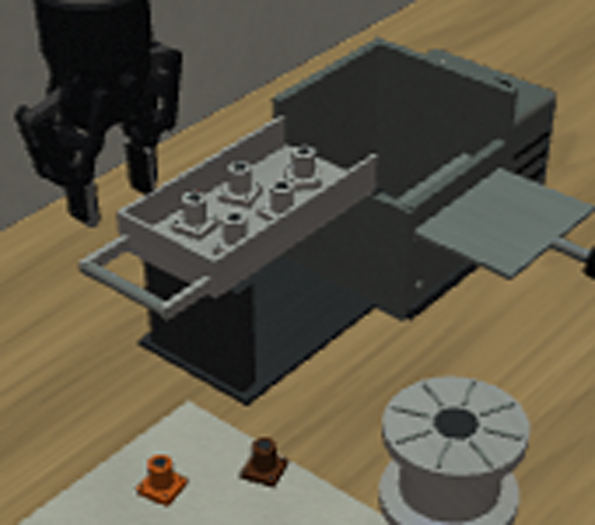

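The gate plate is out, and the knob shows at crop (590,265). The fingers are over the bar at (120,285). Now I pinch the bar.

>>> {"op": "servo_tool", "data": {"rows": [[36, [1.5, 4, 0], [0, 0, 0]], [36, [0, 0, 45], [0, 0, 0]], [36, [0, 0, 40], [0, 0, 0]], [36, [0, 0, 8], [0, 0, 0]], [4, [0, 0, 0], [0, 0, 0]], [4, [0, 0, 0], [0, 0, 0]], [4, [0, 0, 0], [0, 0, 0]], [4, [0, 0, 0], [0, 0, 0]]], "force": 50}}

```text
clock: 30.25
eef_pos: [668.2, 111.1, 114.0]
tcp_rot: [-3.136, -0.0, -0.001]
contact_force: [-2.3, 20.7, -2.9]
opening: 0.117
```

>>> {"op": "servo_tool", "data": {"rows": [[4, [0, -3, 0], [0, 0, 0]], [4, [0, 0, 0], [0, 0, 0]]]}}

```text
clock: 30.5
eef_pos: [668.1, 111.2, 113.6]
tcp_rot: [-3.14, 0.0, -0.0]
contact_force: [-2.5, 7.8, -1.7]
opening: 0.119
```

>>> {"op": "servo_tool", "data": {"rows": [[4, [0, 0.5, -12.4], [0, 0, 0]], [4, [0, 1.1, -12.4], [0, 0, 0]], [4, [0, 2.3, -12.2], [0, 0, 0]], [4, [0, 2.4, -12.2], [0, 0, 0]], [4, [0, 3.6, -12], [0, 0, 0]], [4, [0, 3.6, -12], [0, 0, 0]], [4, [0, 4.7, -11.5], [0, 0, 0]], [4, [0, 4.7, -11.5], [0, 0, 0]]]}}

```text
clock: 31.5
eef_pos: [668.2, 88.4, 210.3]
tcp_rot: [-3.139, -0.0, -0.001]
contact_force: [0.5, 6.8, -3.4]
opening: 0.119
```

>>> {"op": "servo_tool", "data": {"rows": [[4, [0, 5.9, -11], [0, 0, 0]], [4, [0, 5.9, -11], [0, 0, 0]], [4, [0, 6.9, -10.4], [0, 0, 0]], [4, [0, 6.9, -10.4], [0, 0, 0]], [4, [0, 7.9, -9.6], [0, 0, 0]], [4, [0, 8, -9.6], [0, 0, 0]], [4, [0, 8.8, -8.8], [0, 0, 0]], [4, [0, 8.9, -8.8], [0, 0, 0]]]}}

```text
clock: 32.5
eef_pos: [668.6, 30.4, 291.5]
tcp_rot: [-3.137, -0.002, 0.0]
contact_force: [-2.6, 12.6, 5.1]
opening: 0.122
```

>>> {"op": "servo_tool", "data": {"rows": [[4, [0, 9.6, -7.8], [0, 0, 0]], [4, [0, 9.7, -7.8], [0, 0, 0]], [4, [0, 3, -2.3], [0, 0, 0]], [4, [0, 0, 0], [0, 0, 0]], [4, [0, 0, 0], [0, 0, 0]], [4, [0, 0, 0], [0, 0, 0]], [4, [0, 0, 0], [0, 0, 0]], [4, [0, 0, 0], [0, 0, 0]]]}}

```text
clock: 33.5
eef_pos: [668.8, 8.2, 310.1]
tcp_rot: [-3.137, -0.003, -0.0]
contact_force: [-4.5, 11.5, 12.3]
opening: 0.116
```

```bash
python3 - <<'E'
from fit import *
im=grab_frame("side");a=cv2.resize(im[60:210,230:400],(0,0),fx=3,fy=3,interpolation=cv2.INTER_CUBIC)
t=grab_frame("top");b=cv2.resize(t[100:200,310:480],(0,0),fx=3,fy=3,interpolation=cv2.INTER_CUBIC)
b=b[:, :a.shape[1]]
im=np.vstack([a,b])[:, :];im=cv2.resize(im,(0,0),fx=.79,fy=.79);cv2.imwrite("pics/7.png",im)
E
```

```text
(no output)
```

View pics/7.png

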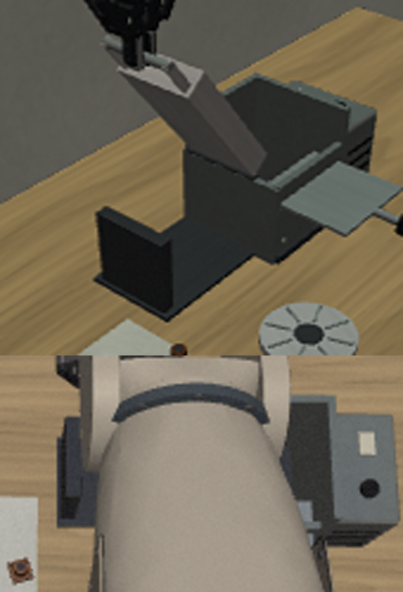

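The tray is tipped to about 0.94 rad. I hold it there, then lower it.

>>> {"op": "servo_tool", "data": {"rows": [[4, [0, 0, 0], [0, 0, 0]], [4, [0, 0, 0], [0, 0, 0]], [4, [0, 0, 0], [0, 0, 0]], [4, [0, 0, 0], [0, 0, 0]], [4, [0, 0, 0], [0, 0, 0]], [4, [0, -3, 2.3], [0, 0, 0]], [4, [0, -9.7, 7.8], [0, 0, 0]], [4, [0, -9.6, 7.8], [0, 0, 0]]]}}

```text
clock: 34.6
eef_pos: [668.7, 30.3, 292.0]
tcp_rot: [-3.138, -0.003, -0.0]
contact_force: [-5.0, 9.4, 10.9]
opening: 0.116
```

>>> {"op": "servo_tool", "data": {"rows": [[4, [0, -8.9, 8.8], [0, 0, 0]], [4, [0, -8.8, 8.8], [0, 0, 0]], [4, [0, -8, 9.6], [0, 0, 0]], [4, [0, -7.9, 9.6], [0, 0, 0]], [4, [0, -6.9, 10.4], [0, 0, 0]], [4, [0, -6.9, 10.4], [0, 0, 0]], [4, [0, -5.9, 11], [0, 0, 0]], [4, [0, -5.9, 11], [0, 0, 0]]]}}

```text
clock: 35.6
eef_pos: [668.3, 88.4, 210.4]
tcp_rot: [-3.14, -0.001, -0.0]
contact_force: [-2.7, 6.9, 2.9]
opening: 0.121
```

>>> {"op": "servo_tool", "data": {"rows": [[4, [0, -4.7, 11.5], [0, 0, 0]], [4, [0, -4.7, 11.5], [0, 0, 0]], [4, [0, -3.6, 12], [0, 0, 0]], [4, [0, -3.6, 12], [0, 0, 0]], [4, [0, -2.4, 12.2], [0, 0, 0]], [4, [0, -2.3, 12.2], [0, 0, 0]], [4, [0, -1.1, 12.4], [0, 0, 0]], [4, [0, -0.5, 12], [0, 0, 0]]]}}

```text
clock: 36.6
eef_pos: [668.2, 111.1, 113.8]
tcp_rot: [-3.14, 0.0, -0.0]
contact_force: [-3.2, 8.3, 3.5]
opening: 0.115
```

>>> {"op": "servo_tool", "data": {"rows": [[34, [0, 0, 0], [0, 0, 0]], [34, [0, 0, 0], [0, 0, 0]], [34, [0, 0, 0], [0, 0, 0]], [34, [0, 0, -30], [0, 0, 0]], [34, [0, 0, -60], [0, 0, 0]], [50, [-34.5, 46.3, 0], [0, 0, 0]], [50, [-34.5, 46.3, 0], [0, 0, 0]], [50, [-34.5, 46.3, 0], [0, 0, 0]]]}}

```text
clock: 37.6
eef_pos: [564.2, -29.8, 203.8]
tcp_rot: [3.141, -0.001, 0.0]
contact_force: [1.3, -0.7, 0.7]
opening: 0.588
```

>>> {"op": "servo_tool", "data": {"rows": [[55, [-34.5, 46.3, 0], [0, 0, 0]], [55, [-34.5, 46.3, 0], [0, 0, 0]], [55, [-34.5, 46.3, 0], [0, 0, 0]], [55, [-34.5, 46.3, 0], [0, 0, 0]], [55, [0, 0, 0], [0, 0, 0]]]}}

```text
clock: 38.22
eef_pos: [425.0, -216.3, 203.7]
tcp_rot: [3.141, -0.0, -0.005]
contact_force: [0.5, 0.7, -0.8]
opening: 0.643
```

```bash
python3 - <<'E'
from fit import *
print(sense()["eef_pos"])
a=grab_frame("side");a=cv2.resize(a[80:210,240:400],(0,0),fx=2.6,fy=2.6,interpolation=cv2.INTER_CUBIC)
t=grab_frame("top");b=cv2.resize(t[105:205,340:500],(0,0),fx=2.6,fy=2.6,interpolation=cv2.INTER_CUBIC)
cv2.imwrite("pics/8.png",np.vstack([a,b]))
E
```

```text
[ 425.04927531 -216.33180969  203.72013931]
```

View pics/8.png

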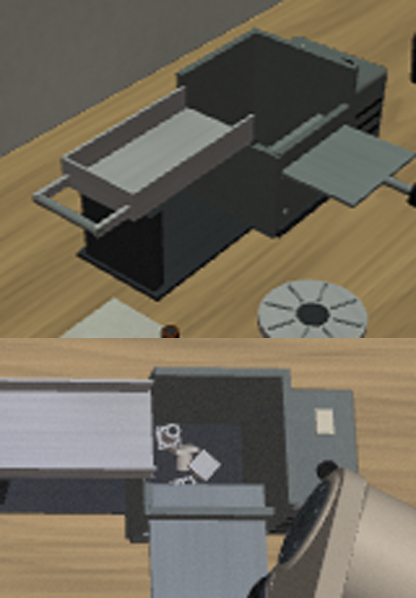

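The tray is empty and level, and the blocks lie in the bowl near (185,455), below the gate. Next I grip the knob and push it home.

>>> {"op": "servo_tool", "data": {"rows": [[55, [1, -3.5, 50], [0, 0, 0]], [55, [0, 0, 50], [0, 0, 0]], [55, [0, 0, 31], [0, 0, 0]], [20, [0, 0, 0], [0, 0, 0]], [20, [0, 0, 0], [0, 0, 0]], [20, [0, 0, 0], [0, 0, 0]], [20, [0, 0, 0], [0, 0, 0]], [20, [0, 0, 0], [0, 0, 0]]], "force": 60}}

```text
clock: 39.33
eef_pos: [429.1, -212.6, 72.0]
tcp_rot: [3.137, -0.001, 0.003]
contact_force: [0.6, -26.4, -36.3]
opening: 0.357
```

>>> {"op": "servo_tool", "data": {"rows": [[20, [5, 0, 0], [0, 0, 0]], [20, [12, 0, 0], [0, 0, 0]], [20, [18, 0, 0], [0, 0, 0]], [20, [18, 0, 0], [0, 0, 0]], [20, [18, 0, 0], [0, 0, 0]], [20, [18, 0, 0], [0, 0, 0]], [20, [12, 0, 0], [0, 0, 0]], [20, [6, 0, 0], [0, 0, 0]]]}}

```text
clock: 40.33
eef_pos: [532.3, -212.0, 71.7]
tcp_rot: [3.138, 0.008, 0.003]
contact_force: [-25.8, -26.2, -1.5]
opening: 0.352
```

>>> {"op": "servo_tool", "data": {"rows": [[20, [2, 0, 0], [0, 0, 0]], [20, [0, 0, 0], [0, 0, 0]]]}}

```text
clock: 40.58
eef_pos: [532.2, -212.0, 71.7]
tcp_rot: [3.139, 0.01, 0.003]
contact_force: [-20.1, -24.4, -8.5]
opening: 0.352
```

>>> {"op": "servo_tool", "data": {"rows": [[60, [0, 0, 0], [0, 0, 0]], [60, [0, 0, 0], [0, 0, 0]], [60, [0, 0, 0], [0, 0, 0]], [60, [0, 0, -45], [0, 0, 0]], [60, [0, 0, -50], [0, 0, 0]], [60, [0, 0, -50], [0, 0, 0]], [60, [-50, 30, 0], [0, 0, 0]], [60, [-50, 30, 0], [0, 0, 0]]]}}

```text
clock: 41.58
eef_pos: [437.1, -270.3, 218.5]
tcp_rot: [3.14, -0.002, 0.002]
contact_force: [0.0, -0.7, 0.0]
opening: 0.701
```

>>> {"op": "servo_tool", "data": {"rows": [[60, [-40, 45, 0], [0, 0, 0]], [60, [-30, 50, 0], [0, 0, 0]], [60, [-30, 50, 0], [0, 0, 0]], [60, [-30, 50, 0], [0, 0, 0]], [60, [0, 0, 0], [0, 0, 0]]]}}

```text
clock: 42.2
eef_pos: [305.7, -468.0, 217.7]
tcp_rot: [3.14, -0.001, -0.004]
contact_force: [0.6, -0.0, 0.3]
opening: 0.703
```

```bash
python3 - <<'E'
from fit import *
print(sense()["eef_pos"])
a=grab_frame("side");t=grab_frame("top")
cv2.imwrite("pics/9.png",np.hstack([cv2.resize(a[70:370,130:430],(0,0),fx=1.3,fy=1.3),cv2.resize(t[100:300,180:480],(390,390*2//3)) if 0 else cv2.resize(t[80:380,190:490],(0,0),fx=1.3,fy=1.3)]))
for n,im in(("top",t),("side",a)):
    d0=cv2.absdiff(im,cv2.imread(f"pics/{n}0.png")).max(2)
    for nm,P,r in(("knob",(530,-212,90),16),("wheel",(404,30,60),28),("oil",(666,410,80),30),("bin",(345,485,20),36),("wrench",(285,273,5),30),("tray",(670,-38,130),20)):
        u,v=proj(n,P).round().astype(int);print(n,nm,(d0[v-r:v+r,max(u-r,0):u+r]>40).sum())
E
```

```text
[ 305.70951537 -468.04695227  217.72483712]
top knob 0
top wheel 0
top oil 0
top bin 0
top wrench 0
top tray 0
side knob 0
side wheel 0
side oil 0
side bin 0
side wrench 0
side tray 0
```

View pics/9.png

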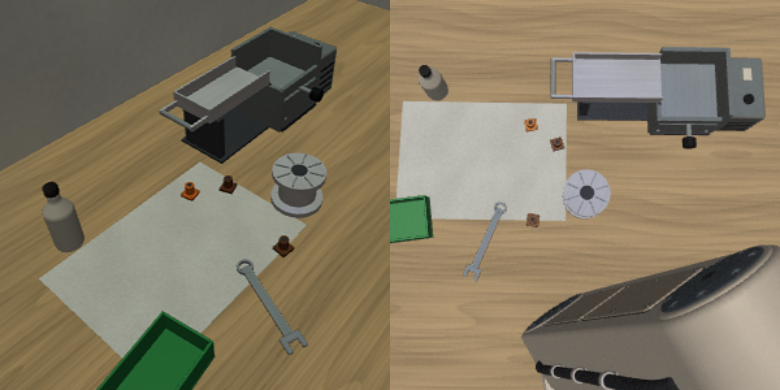

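The gate is shut, the tray is level and empty, and no silver block is left on the bench or the floor. The knob, wheel, oil bottle, bin, wrench and tray all match the first pictures, with zero changed pixels around each.

```bash
python3 -c "
from rig import *
print(sign_off())"
```

```text
the job is handed in; nothing more can be done
None
```

The job is done and handed in at about 42 s on the robot clock. All five silver blocks went into the tip tray while the gate was shut. I then pulled the knob out (about 105 mm, until it met the end stop) and tipped the tray to about 0.94 rad. I lowered it to level and pushed the knob back home.

**Last checks:**
- The pictures showed the tray level and empty, the gate shut, and no silver block left on the bench.
- The areas around the knob, tray, wheel, oil bottle, green bin and wrench showed no changed pixels against the first pictures. The orange and brown look-alikes were left alone.
- With the gate open, only three or four blocks could be seen in the bowl. I infer the rest were hidden by the gate and the wall, because the tray was empty and nothing lay outside.
- On the push home, the hand reading moved about 103 mm rather than 105 mm. It ended at the original gripping position against about 20 N of resistance, and the picture agrees that the gate is home.
- No check failed.

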